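# Take the food carriage off the mandoline for washing

### The arm

A 6-joint arm with a two-finger parallel gripper is mounted at the origin on a cart in front of the work surface, level with it; the furniture and walls round the work are solid. World frame = base frame: x ahead of the robot, y to its left, z up, the work surface at z = 0. Lengths are in m, angles in degrees, forces in N, time in s.
With the tool pointing down it reaches from about 0.4 to 0.825 m from the base axis. Payload 7 kg.
Tool frame: the origin (TCP) lies midway between the tips of the shut fingers; the grasp point (between the pads) lies 19 mm behind it; z points along the fingers, y is the line along which they close (so a half turn about z gives the same grasp; the last joint's range is limited). The gripper opens to 88 mm and grips with 3 to 60 N. Pads are 19 mm wide; open, the fingers measure 130 mm over their backs; the gripper's body (78 mm by 193 mm) begins 47 mm behind the grasp point.
Start: joints at [-56.488, 20.546, 0.682, 0, -70.136, -16.507], TCP at [0.197, -0.645, 0.227] pointing down, gripper open.
Joint ranges: [-176.03, 176.03], [-82.01, 121.73], [-58.28, 71.71], [-173.87, 95.51], [-174.79, -0.11], [-173.66, 173.66]. Speed limits (degrees/s): [136.94, 136.94, 172.46, 180, 180, 180].

### API

Orientations are given as [roll, pitch, yaw] about the fixed x, y, z axes, in that order (R = Rz(yaw) Ry(pitch) Rx(roll)).
In Python, from plant import ctrl gives the robot as it stands.
- The arm moves only by the tool step_arm, never from a script. Its argument "rows" is a list of rows, each a list of 3 entries, a list of its own where there are three numbers: the closure, from 0 (fully open) to 1 (shut), then the shift along the world's x, y, z in mm, then the turn, a rotation vector about the world's x, y, z in rad. A call has exactly 5 rows; each row is the pose to reach, as a shift and turn from the pose commanded when the call began; what a row does not reach only later rows make up. A row lasts 1/12 s, in which the tool goes at most 41.7 mm and 7.16 degrees, less where a joint would pass 70% of its speed; a pose out of reach is approached as far as the arm can. A call with a gripper value outside its range is refused whole. The fingers move at their own pace and stop on an object; the grip force is fixed at half the most. Time passes only in rows, so rows that repeat a pose let the fingers close, or fill a call up. It gives the time, the measured TCP pose, the force, the opening and the grip force at its end, in the units of the state.
- ctrl.get_obs(): the state, without advancing time (a new reading comes with each control period).
- ctrl.snapshot(name): name is "scene" or "top"; returns the picture (420x560x3 uint8, red, green, blue); there is no depth.
- ctrl.camera_model(name): a dict with "intrinsics" (3x3 intrinsics, pixels), "distortion" ([k1, k2, p1, p2, k3] as OpenCV has them; the pictures are not rectified), "R" (3x3) and "t" (3): a world point X has camera coordinates R X + t. Camera axes: x right, y down, z forward; pixel columns grow to the right and rows downward; lengths in m; the calibration is good to about 2 mm. A picture is of the moment at which its call begins. camera_model takes no time and is no camera call.
- ctrl.close_job(): hands the job in; it is judged then, once.
The state is a dict: "clock": time; "joint_pos": joint angles; "qvel": joint speeds; "tau": joint torques, N m; "tool_pos": TCP position; "orientation": TCP orientation; "force": force on the tool from outside, world axes, zero at the start; "moment": the same for the moment, N m; "opening": finger opening in m; "gripper_force": force on a finger pad.
Only numpy, scipy, OpenCV 4.12 (cv2) and the standard library are available. Lean on these libraries where they do the work, as an engineer would, in place of code of your own. Each camera call takes 0.05 s, during which the arm holds its last target. There are 200 camera calls.

### The job

Take the food carriage off the mandoline so that it can be washed: slide it up its undercut runway, past the two spring catches of the telescopic end section, until it is fully home against the end wall, lift it out there, and set it down flat, right way up, on the bottom of the steel tray between the fork and the peeler. Do not force it in the runway, and leave the drinking glass and the striped mug where they stand.

Things in the scene. Friction and masses are not known exactly. Their poses are not given: they have to be found in the camera images.
- slicer: White mandoline on suction feet; runway 300 mm long rising at 12 deg. Origin: middle of the runway's surface; x up the slope, y across to the left, z normal to it. The runway is a wide T-slot, 100 mm inside; lips on the rails leave 82 mm between them and 8.5 mm under them (11.5 in the end section). The upper part is a telescopic end section, clamped drawn out by d = 0 to 32 mm (not given: see or feel it).
- tongue (a point): Point on the runway's surface, centre line, 91 mm up the slope from the slicer's origin (same axes): where the handle's middle comes when the carriage is home and d = 0. Home lies d further on: the shoes meet the end wall (135 mm + d up from the slicer's origin) and stand under four cut-outs in the lips. Rails and wall are up to 15 mm high; a carrying loop reaches 46 mm beyond the wall.
- catch_area (a point): Point on the centre line 21 mm up the slope from 'tongue'. Two steel spring catches, one a side, sit here + d: the leading shoes touch them 22 mm before home, 8 to 15 N are needed to push on, and they give way 11 mm before home; then the carriage runs free up to the wall. Only home, or within 2 mm of it, can the shoes rise through the cut-outs: lift along z (normal to the runway), clear after 16 mm.
- carriage_grip (a point): Centre of the black handle of the grey food carriage (loose, 0.15 to 0.31 kg), 47 mm above its underside; axes as the slicer's. Handle 58 mm long (x), 30 wide (y: pinch here), top 22 mm above this point; guard plate 96 x 100 mm, 20 mm below it. The shoes under the lips reach 44 mm ahead and behind, 97 mm wide (1.5 mm play a side). Starts 86 to 141 mm + d short of home, stays put, drags 1 to 6 N.
- tray: Loose rectangular stainless steel tray, 270 mm (x) by 200 mm (y), rim 25 mm high, floor 3 mm thick; origin at the centre of its underside, x along its length, z up. A fork lies along one long side and a peeler along the other, up to 21 mm high; the middle strip, about 118 mm wide, is free.
- drinking_glass: Empty clear tumbler, 81 mm across and 88 mm high, standing on the worktop at the right; origin at the centre of its underside.
- mug: Striped mug, 82 mm across and 90 mm high with a side handle, standing on the worktop at the right, nearer than the glass; origin at the centre of its underside.

How it is judged (in metres and radians):
On the way, in this order (a step that is already met when the one before it is completed fails the run):
1. the carriage, still down in its runway, is slid up into the end section (x of carriage_grip in the frame of slicer above 0.086 m and z of carriage_grip in the frame of slicer below 0.056 m), for 0.1 s.
2. the carriage is lifted out of the runway, at least 25 mm above it (z of carriage_grip in the frame of slicer above 0.072 m), for 0.1 s.
At the end, for the whole second after the job is handed in: The carriage lies at rest and let go on the tray's floor, flat (tilted less than 0.12 rad) and right way up, its handle's centre within 100 mm (along) and 50 mm (across) of the tray's centre and less than 56 mm above the worktop, so that it rests on no cutlery (x of carriage_grip in the frame of tray between -0.1 and 0.1 m and y of carriage_grip in the frame of tray between -0.05 and 0.05 m and height (world z) of carriage_grip below 0.056 m and angle between carriage_grip's own z axis and vertical below 0.12 rad and linear speed of carriage below 0.02 m/s and angular speed of carriage below 0.2 rad/s); the robot touches nothing.
It fails at once if the carriage is forced in the end section (handle more than 70 mm up the slope from the slicer's origin): over 45 N between it and the mandoline (contact force between carriage and slicer above 45 N and x of carriage_grip in the frame of slicer above 0.07 m).
It fails at once if the drinking glass or the mug is shifted more than 40 mm (distance of any of drinking_glass, mug from where it was at the start of the episode above 0.04 m).
It also fails if it takes over 58 s, if anything falls off the work surface, if the arm or the gripper's body presses on something with over 40 N, if the wrist force passes 120 N, or if a joint passes its speed limit or range.

## Working session

There is one attempt and no reset: what is moved stays moved. The work goes in short steps, Python scripts to look and compute and a tool call to move; the robot and the scene stay as the last step left them, time stands still between calls to the robot, and variables do not carry over. Pictures are saved under pics/ and viewed, at most 10 in all, crops included, and the job is handed in when it is done.

Besides the shell and the picture viewer there is one more tool, called as name(argument=value, ...) on one line, values as JSON. step_arm: Moves the arm, as the interface text tells. Its arguments: {"type":"object","properties":{"rows":{"type":"array"}},"required":["rows"]}

```bash
mkdir -p pics
cat > h.py <<'E'
import numpy as np, cv2
from plant import ctrl
def snap(n,f):
    im=ctrl.snapshot(n); cv2.imwrite('pics/'+f,cv2.cvtColor(im,cv2.COLOR_RGB2BGR)); return im
def cam(n):
    m=ctrl.camera_model(n); return [np.array(m[k],float) for k in ("intrinsics","distortion","R","t")]
def ray(n,p):
    K,D,R,t=cam(n); u=cv2.undistortPoints(np.array([[p]],float),K,D).ravel()
    return -R.T@t, R.T@np.array([u[0],u[1],1.])
def atz(n,p,z):
    o,d=ray(n,p); return o+d*(z-o[2])/d[2]
def tri(ps):  # list of (cam,pix)
    A=np.zeros((3,3));b=np.zeros(3);L=[ray(*q) for q in ps]
    for o,d in L:
        d=d/np.linalg.norm(d);P=np.eye(3)-np.outer(d,d);A+=P;b+=P@o
    X=np.linalg.solve(A,b)
    return X,[np.linalg.norm(np.cross(X-o,d/np.linalg.norm(d))) for o,d in L]
def proj(n,X):
    K,D,R,t=cam(n); return cv2.projectPoints(np.atleast_2d(np.array(X,float)),cv2.Rodrigues(R)[0],t,K,D)[0][:,0]
E
python3 - <<'E'
from h import *
for n in("scene","top"):
    snap(n,n+'0.png'); K,D,R,t=cam(n); print(n,K[0,0],-R.T@t,R[2])
print(ctrl.get_obs())
E
```

```text
scene 379.0250960308968 [0.51452247 0.39264532 1.03141972] [ 0.0066889  -0.46772343 -0.88384956]
top 387.62926168395074 [ 0.47008635 -0.09745681  1.08373844] [ 0.06700663  0.00572584 -0.9977361 ]
{'clock': 0.1, 'joint_pos': array([-5.64855833e+01,  2.05876345e+01,  6.40411896e-01, -1.89726068e-02,
       -7.01350056e+01, -1.65069797e+01]), 'qvel': array([ 0.01691408, -0.00278577,  0.05670281, -0.05204024, -0.06541257,
       -0.09103818]), 'tau': array([ 1.07766969e-03, -5.84164953e+01,  2.93752527e+01,  7.01550946e+00,
        1.01897391e-02, -6.53669485e-05]), 'tool_pos': array([ 0.19729725, -0.64507887,  0.22571961]), 'orientation': array([ 1.79916093e+02, -6.26459164e-03, -1.62999018e+02]), 'force': array([-0.52083173, -0.80654568, -0.42736964]), 'moment': array([0.01952685, 0.03060322, 0.01312559]), 'gripper_force': 0.0, 'opening': 0.08749239799594795}
```

View pics/scene0.png

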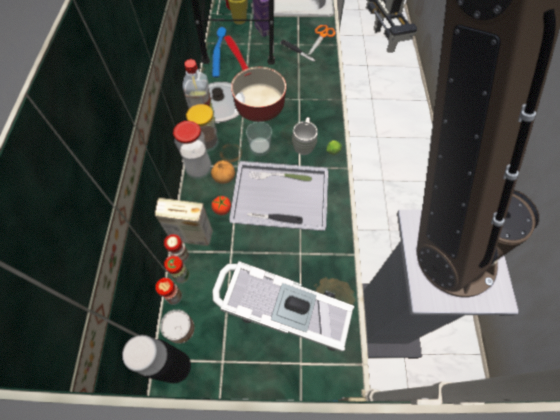

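View pics/top0.png

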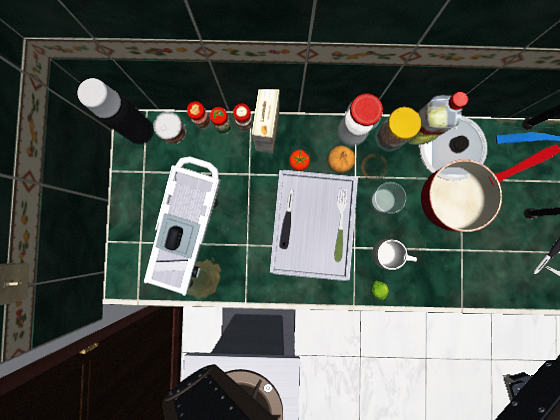

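The slicer is at the left, with top handle about (174,237) and scene handle about (297,304). The loop points away from the robot. The tray is at top (314,224), and the glass and mug are to the right of it. I'll zoom in for accurate pixels.

Run:
```python
import cv2,numpy as np
def crop(f,c0,c1,r0,r1,s,g=10):
    im=cv2.imread(f)[r0:r1,c0:c1]; im=cv2.resize(im,None,fx=s,fy=s,interpolation=cv2.INTER_CUBIC)
    for c in range(-(-c0//g)*g,c1,g):
        cv2.line(im,((c-c0)*s,0),((c-c0)*s,8),(0,255,255),1);cv2.putText(im,str(c),((c-c0)*s,18),0,.35,(0,255,255),1)
    for r in range(-(-r0//g)*g,r1,g):
        cv2.line(im,(0,(r-r0)*s),(8,(r-r0)*s),(0,255,255),1);cv2.putText(im,str(r),(10,(r-r0)*s+4),0,.35,(0,255,255),1)
    return im
cv2.imwrite('pics/ct.png',crop('pics/top0.png',135,235,150,300,4))
cv2.imwrite('pics/cs.png',crop('pics/scene0.png',205,365,255,355,5))
```

```text
(no output)
```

View pics/ct.png

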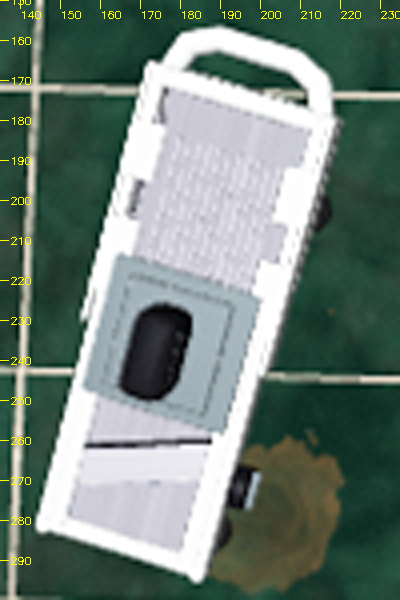

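View pics/cs.png

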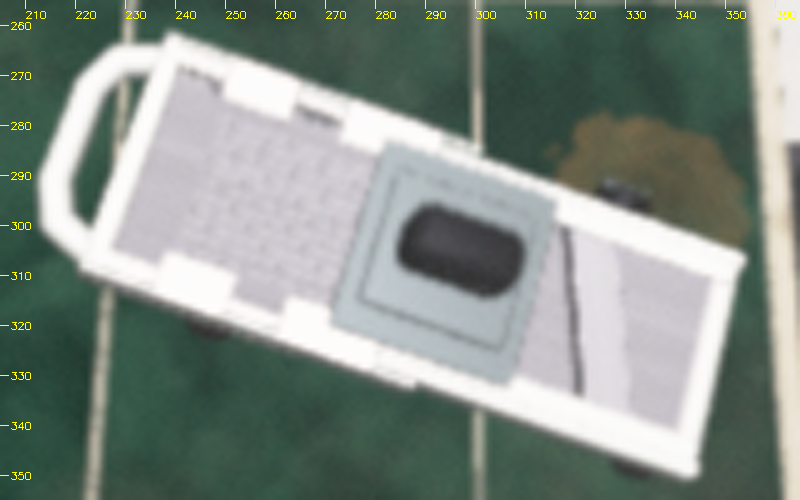

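Run:
```python
from h import *
P={'++':((164.5,213.2),(271.6,319.4)),'+-':((200.2,224.5),(282.6,283)),'--':((190.5,258.2),(316.6,295)),'-+':((155.7,247.2),(306,331.6))}
F={'++':((172.5,165.8),(221,308.2)),'+-':((219.5,179.5),(239,261.6)),'--':((185,295.5),(354,306.6)),'-+':((144.5,282.5),(343.6,350))}
for n,S in(('plate',P),('frame',F)):
    X={k:tri([('top',a),('scene',b)]) for k,(a,b) in S.items()}
    for k,(x,e) in X.items(): print(n,k,x.round(4),np.round(e,4))
    X={k:v[0] for k,v in X.items()}
    c=sum(X.values())/4; u=(X['++']+X['+-']-X['-+']-X['--'])/2; v=(X['++']+X['-+']-X['+-']-X['--'])/2
    print(' c',c.round(4),'len',np.linalg.norm(u),'wid',np.linalg.norm(v),'slope',np.degrees(np.arcsin(u[2]/np.linalg.norm(u))),'yaw',np.degrees(np.arctan2(u[1],u[0])),np.degrees(np.arctan2(-v[0],v[1])),'roll',np.degrees(np.arcsin(v[2]/np.linalg.norm(v))))
print('wall inner scene/top', )
print('handle',tri([('top',(174.2,237.5)),('scene',(298,304))]))
# tray corners (top view) at rim height .025
for p in((281,170),(356,174),(351,281),(270,273)): print('tray',atz('top',p,.025).round(4))
for p in((236,163),(328,167),(325,229),(230,226)): print('trayS',atz('scene',p,.025).round(4))
print('glass',atz('top',(390,198),.088),'mug',atz('top',(392,253),.09),atz('scene',(305,137),.05),atz('scene',(259,138),.05))
```

```text
plate ++ [0.5325 0.2012 0.0859] [0.0024 0.0024]
plate +- [0.5061 0.1081 0.0834] [0.0017 0.0017]
plate -- [0.4181 0.1335 0.068 ] [0.0018 0.0018]
plate -+ [0.4455 0.2259 0.0679] [0.0008 0.0008]
 c [0.4755 0.1672 0.0763] len 0.09253958310148108 wid 0.09657947807334813 slope 10.405631716301171 yaw -15.966455042020742 -16.18351739793921 roll 0.6982523326726205
frame ++ [0.6551 0.1807 0.1028] [0.0009 0.0009]
frame +- [0.6207 0.0591 0.1019] [0.0026 0.0026]
frame -- [0.3161 0.1531 0.0311] [0.0017 0.0017]
frame -+ [0.3491 0.2634 0.0326] [0.0008 0.0008]
 c [0.4852 0.1641 0.0671] len 0.3255182244416768 wid 0.12074514244655829 slope 12.50597151324979 yaw -16.145284553320412 -16.200240074488203 roll 0.5608879860448099
wall inner scene/top
handle (array([0.46952964, 0.1674671 , 0.10876177]), [np.float64(0.0031482421533256225), np.float64(0.003148242153325781)])
tray [ 0.6655 -0.0978  0.025 ]
tray [ 0.659  -0.3047  0.025 ]
tray [ 0.3664 -0.294   0.025 ]
tray [ 0.3828 -0.0743  0.025 ]
trayS [ 0.6588 -0.3007  0.025 ]
trayS [ 0.364  -0.2918  0.025 ]
trayS [ 0.3821 -0.0737  0.025 ]
trayS [ 0.6604 -0.0775  0.025 ]
glass [ 0.58720487 -0.38078382  0.088     ] mug [ 0.44592349 -0.38584149  0.09      ] [ 0.43770984 -0.39086677  0.05      ] [ 0.58748164 -0.38335747  0.05      ]
```

The plate comes out at 92×97 mm, the slope at about 12°, the yaw at −16.1°, and the carriage sits on the frame's centre line. The tray centre is about (0.517, −0.190). These all match the text, so I'll move over the tray towards the slicer.

step_arm(rows=[[0,[110,170,5],[0,0,-0.2]],[0,[110,170,5],[0,0,-0.2]],[0,[110,170,5],[0,0,-0.2]],[0,[110,170,5],[0,0,-0.2]],[0,[110,170,5],[0,0,-0.2]]])

```text
clock: 0.52
tool_pos: [0.308, -0.4734, 0.2312]
orientation: [180.0, -0.0, -174.5]
force: [1.1, -0.3, -0.2]
opening: 0.0879
gripper_force: 0.0
```

step_arm(rows=[[0,[110,170,5],[0,0,-0.2]],[0,[110,170,5],[0,0,-0.2]],[0,[110,170,5],[0,0,-0.2]],[0,[110,170,5],[0,0,-0.2]],[0,[110,170,5],[0,0,-0.2]]])

```text
clock: 0.93
tool_pos: [0.4179, -0.3034, 0.2366]
orientation: [180.0, 0.0, 174.1]
force: [0.4, 0.5, 0.1]
opening: 0.0876
gripper_force: 0.0
```

step_arm(rows=[[0,[45,195,0],[0,0,-0.178]],[0,[45,195,0],[0,0,-0.178]],[0,[45,195,0],[0,0,-0.178]],[0,[45,195,0],[0,0,-0.178]],[0,[45,195,0],[0,0,-0.178]]])

```text
clock: 1.35
tool_pos: [0.4622, -0.1083, 0.2365]
orientation: [180.0, 0.0, 163.9]
force: [1.0, -0.5, 0.3]
opening: 0.0876
gripper_force: 0.0
```

step_arm(rows=[[0,[0,190,0],[0,0,0]],[0,[0,190,0],[0,0,0]],[0,[0,190,0],[0,0,0]],[0,[0,190,0],[0,0,0]],[0,[0,190,0],[0,0,0]]])

```text
clock: 1.77
tool_pos: [0.462, 0.0828, 0.2366]
orientation: [180.0, 0.0, 164.0]
force: [0.6, -0.2, -0.1]
opening: 0.0875
gripper_force: 0.0
```

```bash
cat >> h.py <<'E'
from scipy.spatial.transform import Rotation as Ro
def slic(yaw=-16.1,sl=12):
    return (Ro.from_euler('z',yaw,degrees=True)*Ro.from_euler('y',-sl,degrees=True)).as_matrix()
def delta(pos,yaw,sl):
    S=slic(yaw,sl); T=np.c_[-S[:,0],S[:,1],-S[:,2]]
    o=ctrl.get_obs(); C=Ro.from_euler('xyz',o['orientation'],degrees=True)
    print('clock',round(o['clock'],2),'pos',o['tool_pos'].round(4),'F',o['force'].round(1),'open',o['opening'])
    print('shift mm',((np.array(pos)-o['tool_pos'])*1e3).round(1),'turn',(Ro.from_matrix(T)*C.inv()).as_rotvec().round(4))
E
python3 - <<'E'
from h import *
print(slic().round(4))
G=np.array([.4715,.1684,.0955]); n=slic()[:,2]
delta(G-.011*n,-16.1,12); delta(G+.069*n,-16.1,12)
E
```

```text
[[ 0.9398  0.2773 -0.1998]
 [-0.2713  0.9608  0.0577]
 [ 0.2079 -0.      0.9781]]
clock 1.77 pos [0.462  0.0828 0.2366] F [ 0.6 -0.2 -0.1] open 0.08747065924901047
shift mm [  11.7   84.9 -151.8] turn [-0.0585 -0.2009 -0.0015]
clock 1.77 pos [0.462  0.0828 0.2366] F [ 0.6 -0.2 -0.1] open 0.08747065924901047
shift mm [ -4.3  89.6 -73.6] turn [-0.0585 -0.2009 -0.0015]
```

step_arm(rows=[[0,[-2,45,-30],[-0.0293,-0.1,0]],[0,[-4.3,89.6,-60],[-0.0585,-0.2009,-0.0015]],[0,[-4.3,89.6,-73.6],[-0.0585,-0.2009,-0.0015]],[0,[-4.3,89.6,-73.6],[-0.0585,-0.2009,-0.0015]],[0,[-4.3,89.6,-73.6],[-0.0585,-0.2009,-0.0015]]])

```text
clock: 2.18
tool_pos: [0.4563, 0.1695, 0.1608]
orientation: [-179.7, 11.9, 164.1]
force: [0.7, -0.5, 0.8]
opening: 0.088
gripper_force: 0.0
```

Run:
```python
from h import *
G=np.array([.4715,.1684,.0955]); n=slic()[:,2]
im=cv2.cvtColor(np.hstack([ctrl.snapshot('scene')[230:370,200:370],ctrl.snapshot('top')[160:300,120:220]]),cv2.COLOR_RGB2BGR)
cv2.imwrite('pics/pre.png',cv2.resize(im,None,fx=2.9,fy=2.9,interpolation=cv2.INTER_CUBIC))
delta(G-.011*n,-16.1,12)
```

```text
clock 2.28 pos [0.4582 0.1692 0.1633] F [ 0.4 -0.4 -0.1] open 0.08727030174758499
shift mm [ 15.5  -1.4 -78.5] turn [ 0.0008 -0.0009  0.0009]
```

View pics/pre.png

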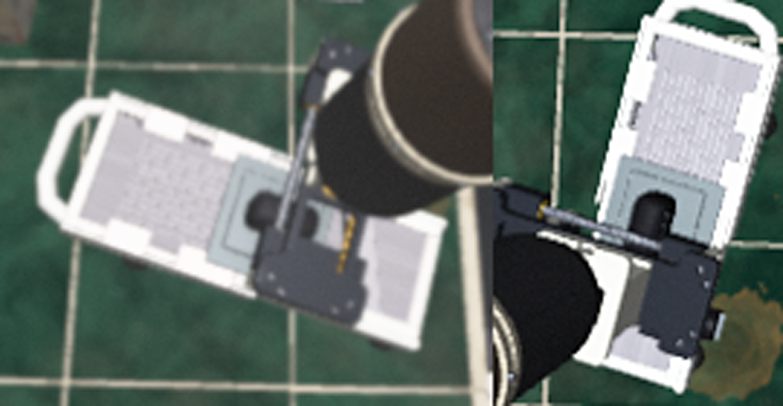

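The gripper stands tilted in line with the slicer and straddles the handle's lower half, at (265,210) in the left crop. I'll descend along the normal.

step_arm(rows=[[0,[5,-0.5,-25],[0,0,0]],[0,[10,-1,-50],[0,0,0]],[0,[13,-1.2,-65],[0,0,0]],[0,[15.5,-1.4,-78.5],[0,0,0]],[0,[15.5,-1.4,-78.5],[0,0,0]]])

```text
clock: 2.7
tool_pos: [0.4747, 0.1664, 0.0839]
orientation: [-179.9, 12.0, 163.7]
force: [0.5, 0.4, 0.9]
opening: 0.0875
gripper_force: 0.0
```

step_arm(rows=[[0.4,[0,0,0],[0,0,0]],[0.5,[0,0,0],[0,0,0]],[0.55,[0,0,0],[0,0,0]],[0.58,[0,0,0],[0,0,0]],[0.61,[0,0,0],[0,0,0]]])

```text
clock: 3.12
tool_pos: [0.4742, 0.1682, 0.0856]
orientation: [179.9, 12.1, 163.8]
force: [0.5, -2.0, 5.1]
opening: 0.0685
gripper_force: 30.0
```

Run:
```python
from h import *
im=cv2.cvtColor(np.hstack([ctrl.snapshot('scene')[250:350,240:340],ctrl.snapshot('top')[190:290,130:230]]),cv2.COLOR_RGB2BGR)
cv2.imwrite('pics/g.png',cv2.resize(im,None,fx=4,fy=4,interpolation=cv2.INTER_CUBIC))
o=ctrl.get_obs(); print({k:o[k] for k in('clock','force','moment','opening','gripper_force','tool_pos')})
```

```text
{'clock': 3.2167, 'force': array([-0.42058862, -1.51229631,  6.96235348]), 'moment': array([-0.65275024, -0.02583532, -0.23223123]), 'opening': 0.06854544424295117, 'gripper_force': 30.001741647720337, 'tool_pos': array([0.4741422 , 0.16815089, 0.08551379])}
```

View pics/g.png

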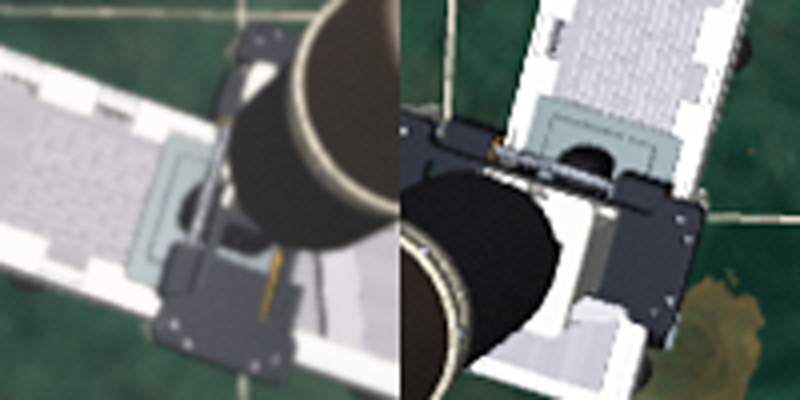

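The fingertips stopped at 68 mm opening, on the raised inner square of the guard plate, which is wider than the handle. I'll open, raise 7 mm along the normal and close again.

step_arm(rows=[[0.1,[0,0,0],[0,0,0]],[0.1,[0,0,0],[0,0,0]],[0.1,[-0.7,0.2,3.4],[0,0,0]],[0.1,[-1.4,0.4,6.8],[0,0,0]],[0.1,[-1.4,0.4,6.8],[0,0,0]]])

```text
clock: 3.63
tool_pos: [0.4723, 0.1685, 0.0919]
orientation: [180.0, 12.0, 163.8]
force: [0.3, 0.4, 1.2]
opening: 0.0783
gripper_force: 0.0
```

step_arm(rows=[[0.4,[0,0,0],[0,0,0]],[0.5,[0,0,0],[0,0,0]],[0.6,[0,0,0],[0,0,0]],[0.7,[0,0,0],[0,0,0]],[0.75,[0,0,0],[0,0,0]]])

```text
clock: 4.05
tool_pos: [0.4721, 0.1681, 0.0911]
orientation: [-180.0, 12.0, 163.8]
force: [-0.1, -0.2, 0.5]
opening: 0.0512
gripper_force: 0.0
```

step_arm(rows=[[0.75,[0,0,0],[0,0,0]],[0.75,[0,0,0],[0,0,0]],[0.75,[0,0,0],[0,0,0]],[0.75,[0,0,0],[0,0,0]],[0.75,[0,0,0],[0,0,0]]])

```text
clock: 4.47
tool_pos: [0.4722, 0.1683, 0.0912]
orientation: [-180.0, 12.0, 163.8]
force: [1.3, 0.4, -1.3]
opening: 0.0299
gripper_force: 30.0
```

Gripped, with 29.9 mm opening. Now I'll slide up the slope and watch the force.

step_arm(rows=[[0.8,[3.8,-1.1,0.8],[0,0,0]],[0.8,[7.5,-2.2,1.7],[0,0,0]],[0.8,[11.3,-3.3,2.5],[0,0,0]],[0.8,[15,-4.3,3.3],[0,0,0]],[0.8,[18.8,-5.4,4.2],[0,0,0]]])

```text
clock: 4.88
tool_pos: [0.4914, 0.1625, 0.0955]
orientation: [-180.0, 12.0, 163.8]
force: [-1.3, 1.4, -0.6]
opening: 0.0297
gripper_force: 30.0
```

step_arm(rows=[[0.8,[5.6,-1.6,1.2],[0,0,0]],[0.8,[11.3,-3.3,2.5],[0,0,0]],[0.8,[16.9,-4.9,3.7],[0,0,0]],[0.8,[22.6,-6.5,5],[0,0,0]],[0.8,[28.2,-8.1,6.2],[0,0,0]]])

```text
clock: 5.3
tool_pos: [0.5198, 0.1544, 0.1018]
orientation: [-180.0, 12.0, 163.8]
force: [-1.5, 1.7, -0.4]
opening: 0.0301
gripper_force: 30.0
```

step_arm(rows=[[0.8,[3.8,-1.1,0.8],[0,0,0]],[0.8,[7.5,-2.2,1.7],[0,0,0]],[0.8,[11.3,-3.3,2.5],[0,0,0]],[0.8,[15,-4.3,3.3],[0,0,0]],[0.8,[18.8,-5.4,4.2],[0,0,0]]])

```text
clock: 5.72
tool_pos: [0.5382, 0.1491, 0.1059]
orientation: [-180.0, 12.0, 163.8]
force: [-1.1, 1.3, -1.8]
opening: 0.0299
gripper_force: 30.0
```

step_arm(rows=[[0.8,[1.9,-0.5,0.4],[0,0,0]],[0.8,[3.8,-1.1,0.8],[0,0,0]],[0.8,[5.6,-1.6,1.2],[0,0,0]],[0.8,[7.5,-2.2,1.7],[0,0,0]],[0.8,[9.4,-2.7,2.1],[0,0,0]]])

```text
clock: 6.13
tool_pos: [0.5474, 0.1463, 0.1079]
orientation: [-180.0, 12.0, 163.8]
force: [-2.0, 0.4, 0.6]
opening: 0.0303
gripper_force: 30.0
```

80 mm done. Next, 5 mm per call, feeling for the catches.

step_arm(rows=[[0.8,[0.9,-0.3,0.2],[0,0,0]],[0.8,[1.9,-0.5,0.4],[0,0,0]],[0.8,[2.8,-0.8,0.6],[0,0,0]],[0.8,[3.8,-1.1,0.8],[0,0,0]],[0.8,[4.7,-1.4,1],[0,0,0]]])

```text
clock: 6.55
tool_pos: [0.5521, 0.145, 0.1089]
orientation: [-180.0, 12.0, 163.8]
force: [-2.2, 0.1, 0.4]
opening: 0.0295
gripper_force: 30.0
```

step_arm(rows=[[0.8,[0.9,-0.3,0.2],[0,0,0]],[0.8,[1.9,-0.5,0.4],[0,0,0]],[0.8,[2.8,-0.8,0.6],[0,0,0]],[0.8,[3.8,-1.1,0.8],[0,0,0]],[0.8,[4.7,-1.4,1],[0,0,0]]])

```text
clock: 6.97
tool_pos: [0.5569, 0.1437, 0.11]
orientation: [-180.0, 12.0, 163.8]
force: [-1.9, 0.6, 0.0]
opening: 0.0297
gripper_force: 30.0
```

step_arm(rows=[[0.8,[0.9,-0.3,0.2],[0,0,0]],[0.8,[1.9,-0.5,0.4],[0,0,0]],[0.8,[2.8,-0.8,0.6],[0,0,0]],[0.8,[3.8,-1.1,0.8],[0,0,0]],[0.8,[4.7,-1.4,1],[0,0,0]]])

```text
clock: 7.38
tool_pos: [0.5616, 0.1428, 0.111]
orientation: [180.0, 12.0, 163.8]
force: [-3.5, 3.9, 0.8]
opening: 0.0299
gripper_force: 30.0
```

step_arm(rows=[[0.8,[0.6,-0.1,0.1],[0,0,0]],[0.8,[1.1,-0.3,0.2],[0,0,0]],[0.8,[1.7,-0.4,0.4],[0,0,0]],[0.8,[2.3,-0.6,0.5],[0,0,0]],[0.8,[2.8,-0.7,0.6],[0,0,0]]])

```text
clock: 7.8
tool_pos: [0.5641, 0.142, 0.1116]
orientation: [180.0, 12.0, 163.8]
force: [-6.7, 4.0, 3.0]
opening: 0.0298
gripper_force: 30.0
```

step_arm(rows=[[0.8,[0.6,-0.1,0.1],[0,0,0]],[0.8,[1.1,-0.3,0.2],[0,0,0]],[0.8,[1.7,-0.4,0.4],[0,0,0]],[0.8,[2.3,-0.6,0.5],[0,0,0]],[0.8,[2.8,-0.7,0.6],[0,0,0]]])

```text
clock: 8.22
tool_pos: [0.5668, 0.1412, 0.1122]
orientation: [180.0, 12.0, 163.8]
force: [-5.5, 3.0, 2.1]
opening: 0.0298
gripper_force: 30.0
```

Contact began at about 94 mm of travel, which puts home at about 116 mm, matching the vision. I'll continue gently.

step_arm(rows=[[0.8,[0.6,-0.1,0.1],[0,0,0]],[0.8,[1.1,-0.3,0.2],[0,0,0]],[0.8,[1.7,-0.4,0.4],[0,0,0]],[0.8,[2.3,-0.6,0.5],[0,0,0]],[0.8,[2.8,-0.7,0.6],[0,0,0]]])

```text
clock: 8.63
tool_pos: [0.57, 0.1405, 0.1129]
orientation: [180.0, 12.0, 163.8]
force: [-3.3, 3.1, 1.1]
opening: 0.0296
gripper_force: 30.0
```

step_arm(rows=[[0.8,[0.6,-0.1,0.1],[0,0,0]],[0.8,[1.1,-0.3,0.2],[0,0,0]],[0.8,[1.7,-0.4,0.4],[0,0,0]],[0.8,[2.3,-0.6,0.5],[0,0,0]],[0.8,[2.8,-0.7,0.6],[0,0,0]]])

```text
clock: 9.05
tool_pos: [0.573, 0.1396, 0.1135]
orientation: [-180.0, 12.0, 163.8]
force: [-2.2, 2.2, 1.5]
opening: 0.0299
gripper_force: 30.0
```

step_arm(rows=[[0.8,[0.6,-0.1,0.1],[0,0,0]],[0.8,[1.1,-0.3,0.2],[0,0,0]],[0.8,[1.7,-0.4,0.4],[0,0,0]],[0.8,[2.3,-0.6,0.5],[0,0,0]],[0.8,[2.8,-0.7,0.6],[0,0,0]]])

```text
clock: 9.47
tool_pos: [0.5757, 0.1389, 0.1141]
orientation: [-180.0, 12.0, 163.8]
force: [-1.8, 1.6, 2.2]
opening: 0.0297
gripper_force: 30.0
```

The force peaked near x = 0.565 and then fell. The catches may have given way, so the wall would be near x = 0.58. I'll move on slowly.

step_arm(rows=[[0.8,[0.4,-0.1,0.1],[0,0,0]],[0.8,[0.8,-0.2,0.2],[0,0,0]],[0.8,[1.2,-0.3,0.3],[0,0,0]],[0.8,[1.6,-0.4,0.4],[0,0,0]],[0.8,[1.9,-0.5,0.4],[0,0,0]]])

```text
clock: 9.88
tool_pos: [0.5776, 0.1385, 0.1145]
orientation: [-180.0, 12.0, 163.8]
force: [-1.8, 2.9, 2.1]
opening: 0.0294
gripper_force: 30.0
```

step_arm(rows=[[0.8,[0.4,-0.1,0.1],[0,0,0]],[0.8,[0.8,-0.2,0.2],[0,0,0]],[0.8,[1.2,-0.3,0.3],[0,0,0]],[0.8,[1.6,-0.4,0.4],[0,0,0]],[0.8,[1.9,-0.5,0.4],[0,0,0]]])

```text
clock: 10.3
tool_pos: [0.5794, 0.138, 0.1149]
orientation: [-180.0, 12.0, 163.8]
force: [-1.9, 3.6, 4.6]
opening: 0.0299
gripper_force: 30.0
```

step_arm(rows=[[0.8,[0.4,0.1,0.2],[0,0,0]],[0.8,[0.8,0.1,0.4],[0,0,0]],[0.8,[1.2,0.1,0.6],[0,0,0]],[0.8,[1.6,0.1,0.7],[0,0,0]],[0.8,[1.9,0.1,0.8],[0,0,0]]])

```text
clock: 10.72
tool_pos: [0.5807, 0.1376, 0.1153]
orientation: [-179.9, 11.9, 163.8]
force: [-5.4, 2.6, 3.1]
opening: 0.0297
gripper_force: 30.0
```

step_arm(rows=[[0.8,[0.4,-0.1,0.1],[0,0,0]],[0.8,[0.8,-0.2,0.2],[0,0,0]],[0.8,[1.2,-0.3,0.3],[0,0,0]],[0.8,[1.6,-0.4,0.4],[0,0,0]],[0.8,[1.9,-0.5,0.4],[0,0,0]]])

```text
clock: 11.13
tool_pos: [0.581, 0.1373, 0.1154]
orientation: [-179.9, 11.8, 163.8]
force: [-19.4, 9.5, 11.4]
opening: 0.0301
gripper_force: 30.0
```

step_arm(rows=[[0.8,[0.4,-0.1,0.1],[0,0,0]],[0.8,[0.8,-0.2,0.2],[0,0,0]],[0.8,[1.2,-0.3,0.3],[0,0,0]],[0.8,[1.6,-0.4,0.4],[0,0,0]],[0.8,[1.9,-0.5,0.4],[0,0,0]]])

```text
clock: 11.55
tool_pos: [0.5815, 0.1371, 0.1157]
orientation: [-179.9, 11.8, 163.8]
force: [-30.1, 14.7, 17.5]
opening: 0.0299
gripper_force: 30.0
```

A firm stop at x ≈ 0.581, after 116 mm of travel, so this should be the end wall. The force is high enough, so I'll ease off.

step_arm(rows=[[0.8,[-1.5,0.4,0.1],[0,0,0]],[0.8,[-3,0.8,0.2],[0,0,0]],[0.8,[-3,0.8,0.2],[0,0,0]],[0.8,[-3,0.8,0.2],[0,0,0]],[0.8,[-3,0.8,0.2],[0,0,0]]])

```text
clock: 11.97
tool_pos: [0.581, 0.1372, 0.1157]
orientation: [-179.9, 11.9, 163.8]
force: [-5.1, 5.1, -1.6]
opening: 0.0299
gripper_force: 30.0
```

Run:
```python
from h import *
im=cv2.cvtColor(np.hstack([ctrl.snapshot('scene')[250:350,205:305],ctrl.snapshot('top')[150:250,140:240]]),cv2.COLOR_RGB2BGR)
cv2.imwrite('pics/w.png',cv2.resize(im,None,fx=4,fy=4,interpolation=cv2.INTER_CUBIC))
o=ctrl.get_obs(); print({k:o[k] for k in('clock','force','moment','tool_pos')}, slic().T@o['force'])
```

```text
{'clock': 12.0667, 'force': array([-6.50971561,  3.23235468, -1.64022441]), 'moment': array([1.83931385, 2.98995906, 0.43597637]), 'tool_pos': array([0.58101328, 0.13721902, 0.11568504])} [-7.33553854  1.30033946 -0.11765115]
```

View pics/w.png

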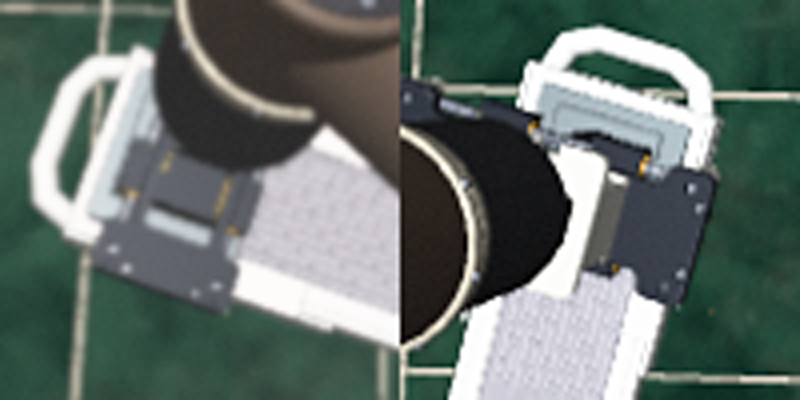

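The plate's front edge reaches over the end wall, at (105,195) in the left crop and (620,110) in the right, so the carriage is home. Now I'll lift along the normal.

step_arm(rows=[[0.8,[-0.2,0.1,1],[0,0,0]],[0.8,[-0.4,0.1,2],[0,0,0]],[0.8,[-0.6,0.2,3],[0,0,0]],[0.8,[-0.8,0.2,4],[0,0,0]],[0.8,[-1,0.3,5],[0,0,0]]])

```text
clock: 12.48
tool_pos: [0.58, 0.1374, 0.1207]
orientation: [-179.9, 11.9, 163.8]
force: [-4.1, 2.9, -7.1]
opening: 0.0297
gripper_force: 30.0
```

step_arm(rows=[[0.8,[-0.2,0.1,1],[0,0,0]],[0.8,[-0.4,0.1,2],[0,0,0]],[0.8,[-0.6,0.2,3],[0,0,0]],[0.8,[-0.8,0.2,4],[0,0,0]],[0.8,[-1,0.3,5],[0,0,0]]])

```text
clock: 12.9
tool_pos: [0.5792, 0.138, 0.1259]
orientation: [-179.9, 11.9, 163.8]
force: [-5.4, 4.1, -7.2]
opening: 0.0296
gripper_force: 30.0
```

step_arm(rows=[[0.8,[-0.2,0.1,1],[0,0,0]],[0.8,[-0.4,0.1,2],[0,0,0]],[0.8,[-0.6,0.2,3],[0,0,0]],[0.8,[-0.8,0.2,4],[0,0,0]],[0.8,[-1,0.3,5],[0,0,0]]])

```text
clock: 13.32
tool_pos: [0.5797, 0.1386, 0.1324]
orientation: [180.0, 12.1, 163.8]
force: [0.4, -0.5, -2.4]
opening: 0.0298
gripper_force: 30.0
```

The carriage is free (2.4 N is its weight). I'll raise it, then carry it flat over the tray.

step_arm(rows=[[0.8,[-2,0.6,10],[0,0,0]],[0.8,[-4,1.2,20],[0,0,0]],[0.8,[-8,2.3,39],[0,0,0]],[0.8,[-12,3.5,60],[0,0,0]],[0.8,[-12,3.5,60],[0,0,0]]])

```text
clock: 13.73
tool_pos: [0.5688, 0.1436, 0.1974]
orientation: [179.7, 12.3, 163.8]
force: [0.3, 1.2, -1.4]
opening: 0.0298
gripper_force: 30.0
```

Run:
```python
from h import *
# tray: refine from previous pictures by the rim corners in both first pictures
T=[(281,170),(356,174),(351,281),(270,273)]; S=[(230,226),(236,163),(328,167),(325,229)]
X=np.array([tri([('top',a),('scene',b)])[0] for a,b in zip(T,S)]); print(X.round(4)); c=X.mean(0)
u=X[0]+X[1]-X[2]-X[3]; print(c, np.degrees(np.arctan2(u[1],u[0])))
im=ctrl.snapshot('top')[160:290,255:370]; im2=ctrl.snapshot('scene')[150:240,220:340]
im=cv2.resize(im,None,fx=4,fy=4,interpolation=cv2.INTER_CUBIC)
cv2.imwrite('pics/tr.png',cv2.cvtColor(im,cv2.COLOR_RGB2BGR))
delta((c[0],c[1],.19),-3,0)
```

```text
[[ 0.6698 -0.0975 -0.0167]
 [ 0.6602 -0.3063  0.017 ]
 [ 0.3647 -0.2946  0.021 ]
 [ 0.3824 -0.0742  0.0241]]
[ 0.51926236 -0.19314709  0.01135613] -3.4347435710465044
clock 13.83 pos [0.5675 0.1427 0.1935] F [-0.  -0.6 -3.4] open 0.029568082375585454
shift mm [ -48.2 -335.9   -3.5] turn [0.0327 0.2092 0.2295]
```

View pics/tr.png

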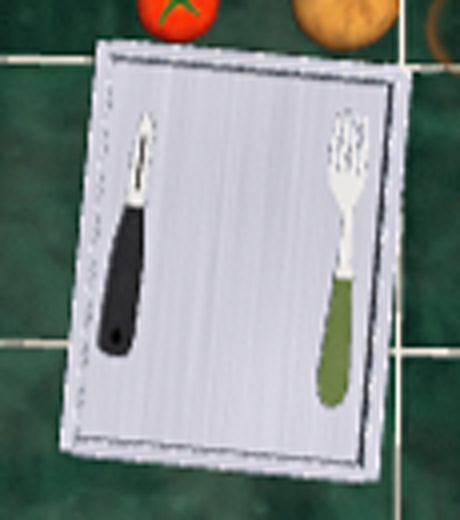

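The tray corners are at crop (97,40), (410,72), (377,480) and (62,450). The peeler's right edge is at (143,260) and the fork's left edge at (332,260), so the middle of the gap is about (237,260).

Run:
```python
from h import *
f=lambda p,z:atz('top',(255+p[0]/4,160+p[1]/4),z)
X=np.array([f(p,.025) for p in((97,40),(410,72),(377,480),(62,450))]); print(X.round(4),X.mean(0))
u=X[0]+X[1]-X[2]-X[3]; print(np.degrees(np.arctan2(u[1],u[0])), np.linalg.norm(X[0]-X[3]),np.linalg.norm(X[0]-X[1]))
A=[f(p,.015) for p in((152,160),(328,155),(143,260),(332,260),(133,350),(318,350))]; print(np.round(A,4))
c=(A[2]+A[3])/2; print(c)
delta((.517,-.19,.19),-4.5,0)
```

```text
[[ 0.6654 -0.093   0.025 ]
 [ 0.648  -0.309   0.025 ]
 [ 0.3689 -0.2892  0.025 ]
 [ 0.3842 -0.0756  0.025 ]] [ 0.51663404 -0.19167817  0.025     ]
-3.7917612254400197 0.2817160679220316 0.21671421534906407
[[ 0.5841 -0.1329  0.015 ]
 [ 0.5904 -0.2547  0.015 ]
 [ 0.5147 -0.1281  0.015 ]
 [ 0.5177 -0.2583  0.015 ]
 [ 0.4527 -0.1225  0.015 ]
 [ 0.4556 -0.2495  0.015 ]]
[ 0.51620058 -0.19321726  0.015     ]
clock 13.83 pos [0.5675 0.1427 0.1935] F [-0.  -0.6 -3.4] open 0.029568082375585454
shift mm [ -50.5 -332.7   -3.5] turn [0.0354 0.2087 0.2034]
```

step_arm(rows=[[0.8,[-5,-33,3],[0.007,0.042,0.042]],[0.8,[-11,-66,6],[0.014,0.084,0.084]],[0.8,[-17,-100,6],[0.021,0.126,0.126]],[0.8,[-22,-133,6],[0.028,0.168,0.17]],[0.8,[-28,-167,6],[0.0354,0.2087,0.215]]])

```text
clock: 14.25
tool_pos: [0.5384, -0.026, 0.1975]
orientation: [-180.0, -0.2, 176.3]
force: [1.3, 0.8, -1.8]
opening: 0.0296
gripper_force: 30.0
```

step_arm(rows=[[0.8,[-8,-50,0],[0,0,0]],[0.8,[-16,-100,-10],[0,0,0]],[0.8,[-22,-140,-30],[0,0,0]],[0.8,[-27,-166,-50],[0,0,0]],[0.8,[-27,-166,-60],[0,0,0]]])

```text
clock: 14.67
tool_pos: [0.51, -0.1945, 0.1358]
orientation: [-179.9, -0.2, 176.0]
force: [0.3, 0.4, -3.8]
opening: 0.03
gripper_force: 30.0
```

step_arm(rows=[[0.8,[0,0,-15],[0,0,0]],[0.8,[0,0,-30],[0,0,0]],[0.8,[0,0,-45],[0,0,0]],[0.8,[0,0,-52],[0,0,0]],[0.8,[0,0,-52],[0,0,0]]])

```text
clock: 15.08
tool_pos: [0.5104, -0.1909, 0.0835]
orientation: [-179.9, -0.4, 176.1]
force: [-0.2, -0.9, -3.3]
opening: 0.0294
gripper_force: 30.0
```

Run:
```python
from h import *
delta((.512,-.1905,.046),-3.8,0)
```

```text
clock 15.08 pos [ 0.5104 -0.1909  0.0835] F [-0.2 -0.9 -3.3] open 0.029414249440680006
shift mm [  1.6   0.4 -37.5] turn [ 0.0013 -0.0062  0.0009]
```

step_arm(rows=[[0.8,[1,0,-10],[0.001,-0.006,0]],[0.8,[1,0,-18],[0.001,-0.006,0]],[0.8,[1,0,-25],[0.001,-0.006,0]],[0.8,[1,0,-30],[0.001,-0.006,0]],[0.8,[1,0,-30],[0.001,-0.006,0]]])

```text
clock: 15.5
tool_pos: [0.5124, -0.1907, 0.0546]
orientation: [-180.0, 0.1, 176.2]
force: [0.4, -0.6, -2.9]
opening: 0.0297
gripper_force: 30.0
```

step_arm(rows=[[0.8,[0,0,-1],[0,0,0]],[0.8,[0,0,-2],[0,0,0]],[0.8,[0,0,-3],[0,0,0]],[0.8,[0,0,-4],[0,0,0]],[0.8,[0,0,-4],[0,0,0]]])

```text
clock: 15.92
tool_pos: [0.513, -0.1909, 0.0516]
orientation: [-180.0, 0.2, 176.2]
force: [-0.3, 0.0, -2.1]
opening: 0.0299
gripper_force: 30.0
```

step_arm(rows=[[0.8,[0,0,-0.5],[0,0,0]],[0.8,[0,0,-1],[0,0,0]],[0.8,[0,0,-1.5],[0,0,0]],[0.8,[0,0,-2],[0,0,0]],[0.8,[0,0,-2],[0,0,0]]])

```text
clock: 16.33
tool_pos: [0.5129, -0.1909, 0.0494]
orientation: [-180.0, 0.2, 176.2]
force: [0.9, -0.5, -3.5]
opening: 0.0298
gripper_force: 30.0
```

Run:
```python
from h import *
o=ctrl.get_obs(); print(o['force'],o['moment'],o['tool_pos'])
```

```text
[ 0.94658971 -0.48540197 -3.45983594] [-0.07552255  0.01342551 -0.00668345] [ 0.51287593 -0.19087888  0.04943984]
```

step_arm(rows=[[0.8,[0,0,-0.5],[0,0,0]],[0.8,[0,0,-1],[0,0,0]],[0.8,[0,0,-1.5],[0,0,0]],[0.8,[0,0,-2],[0,0,0]],[0.8,[0,0,-2],[0,0,0]]])

```text
clock: 16.75
tool_pos: [0.5129, -0.1908, 0.0474]
orientation: [-180.0, 0.2, 176.2]
force: [0.6, -0.4, -2.3]
opening: 0.0299
gripper_force: 30.0
```

step_arm(rows=[[0.8,[0,0,-0.5],[0,0,0]],[0.8,[0,0,-1],[0,0,0]],[0.8,[0,0,-1.5],[0,0,0]],[0.8,[0,0,-2],[0,0,0]],[0.8,[0,0,-2],[0,0,0]]])

```text
clock: 17.17
tool_pos: [0.5129, -0.1909, 0.0454]
orientation: [-180.0, 0.2, 176.2]
force: [-0.2, 1.5, -3.0]
opening: 0.0298
gripper_force: 30.0
```

step_arm(rows=[[0.8,[0,0,-0.5],[0,0,0]],[0.8,[0,0,-1],[0,0,0]],[0.8,[0,0,-1.5],[0,0,0]],[0.8,[0,0,-2],[0,0,0]],[0.8,[0,0,-2],[0,0,0]]])

```text
clock: 17.58
tool_pos: [0.5129, -0.1909, 0.0434]
orientation: [-180.0, 0.2, 176.2]
force: [0.2, 0.2, -2.5]
opening: 0.0299
gripper_force: 30.0
```

step_arm(rows=[[0.8,[0,0,-0.4],[0,0,0]],[0.8,[0,0,-0.8],[0,0,0]],[0.8,[0,0,-1.2],[0,0,0]],[0.8,[0,0,-1.5],[0,0,0]],[0.8,[0,0,-1.5],[0,0,0]]])

```text
clock: 18.0
tool_pos: [0.5129, -0.1909, 0.042]
orientation: [-180.0, 0.2, 176.2]
force: [0.6, 0.3, -3.1]
opening: 0.0299
gripper_force: 30.0
```

step_arm(rows=[[0.8,[0,0,-0.4],[0,0,0]],[0.8,[0,0,-0.8],[0,0,0]],[0.8,[0,0,-1.2],[0,0,0]],[0.8,[0,0,-1.5],[0,0,0]],[0.8,[0,0,-1.5],[0,0,0]]])

```text
clock: 18.42
tool_pos: [0.5129, -0.1909, 0.0405]
orientation: [-180.0, 0.2, 176.2]
force: [-0.5, -0.6, -1.9]
opening: 0.0302
gripper_force: 30.0
```

step_arm(rows=[[0.8,[0,0,-0.4],[0,0,0]],[0.8,[0,0,-0.8],[0,0,0]],[0.8,[0,0,-1.2],[0,0,0]],[0.8,[0,0,-1.5],[0,0,0]],[0.8,[0,0,-1.5],[0,0,0]]])

```text
clock: 18.83
tool_pos: [0.5129, -0.1909, 0.039]
orientation: [-180.0, 0.2, 176.2]
force: [-0.2, -0.3, -1.9]
opening: 0.03
gripper_force: 30.0
```

step_arm(rows=[[0.8,[0,0,-0.4],[0,0,0]],[0.8,[0,0,-0.8],[0,0,0]],[0.8,[0,0,-1.2],[0,0,0]],[0.8,[0,0,-1.5],[0,0,0]],[0.8,[0,0,-1.5],[0,0,0]]])

```text
clock: 19.25
tool_pos: [0.5129, -0.1909, 0.0375]
orientation: [-180.0, 0.2, 176.2]
force: [0.5, -0.5, -2.1]
opening: 0.03
gripper_force: 30.0
```

Run:
```python
from h import *
a=ctrl.snapshot('scene')[130:250,210:350]; b=ctrl.snapshot('top')[150:290,250:370]
a=cv2.resize(a,(467,400),interpolation=cv2.INTER_CUBIC); b=cv2.resize(b,(333,388),interpolation=cv2.INTER_CUBIC); b=np.vstack([b,np.zeros((12,333,3),np.uint8)])
cv2.imwrite('pics/p.png',cv2.cvtColor(np.hstack([a,b]),cv2.COLOR_RGB2BGR))
o=ctrl.get_obs(); print(o['force'],o['moment'],o['tool_pos'])
```

```text
[-0.3169413  -0.20039265 -2.88223813] [-0.03570731  0.04186479  0.01208458] [ 0.51295981 -0.19086255  0.03750967]
```

View pics/p.png

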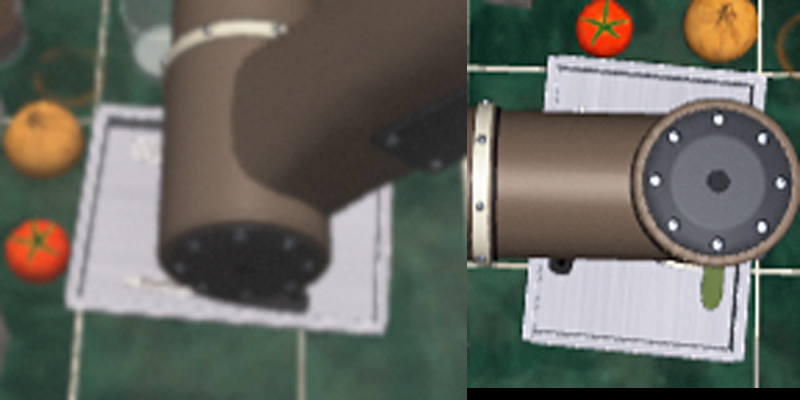

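The arm hides the carriage and its weight is still on the gripper. I'll keep lowering.

step_arm(rows=[[0.8,[0,0,-0.4],[0,0,0]],[0.8,[0,0,-0.8],[0,0,0]],[0.8,[0,0,-1.2],[0,0,0]],[0.8,[0,0,-1.5],[0,0,0]],[0.8,[0,0,-1.5],[0,0,0]]])

```text
clock: 19.77
tool_pos: [0.5129, -0.1909, 0.036]
orientation: [-180.0, 0.2, 176.2]
force: [-0.2, 0.9, -2.6]
opening: 0.0301
gripper_force: 30.0
```

step_arm(rows=[[0.8,[0,0,-0.4],[0,0,0]],[0.8,[0,0,-0.8],[0,0,0]],[0.8,[0,0,-1.2],[0,0,0]],[0.8,[0,0,-1.5],[0,0,0]],[0.8,[0,0,-1.5],[0,0,0]]])

```text
clock: 20.18
tool_pos: [0.5129, -0.1909, 0.0345]
orientation: [-180.0, 0.2, 176.2]
force: [-0.0, -0.0, -2.6]
opening: 0.0299
gripper_force: 30.0
```

step_arm(rows=[[0.8,[0,0,-0.4],[0,0,0]],[0.8,[0,0,-0.8],[0,0,0]],[0.8,[0,0,-1.2],[0,0,0]],[0.8,[0,0,-1.5],[0,0,0]],[0.8,[0,0,-1.5],[0,0,0]]])

```text
clock: 20.6
tool_pos: [0.5131, -0.1909, 0.0341]
orientation: [-180.0, 0.2, 176.2]
force: [-2.8, 2.8, 9.8]
opening: 0.0301
gripper_force: 30.0
```

step_arm(rows=[[0.8,[0,0,-0.4],[0,0,0]],[0.8,[0,0,-0.8],[0,0,0]],[0.8,[0,0,-1.2],[0,0,0]],[0.8,[0,0,-1.5],[0,0,0]],[0.8,[0,0,-1.5],[0,0,0]]])

```text
clock: 21.02
tool_pos: [0.5132, -0.1909, 0.0341]
orientation: [-180.0, 0.3, 176.2]
force: [-8.4, 5.6, 25.6]
opening: 0.0299
gripper_force: 30.0
```

Contact at z ≈ 0.034. I'll take the pressure off, then open.

step_arm(rows=[[0.8,[0,0,1],[0,0,0]],[0.8,[0,0,2.3],[0,0,0]],[0.8,[0,0,2.3],[0,0,0]],[0.7,[0,0,2.3],[0,0,0]],[0.55,[0,0,2.3],[0,0,0]]])

```text
clock: 21.43
tool_pos: [0.5134, -0.1909, 0.0339]
orientation: [-180.0, 0.3, 176.2]
force: [0.6, 0.6, -0.7]
opening: 0.0327
gripper_force: 0.0
```

step_arm(rows=[[0.4,[0,0,1],[0,0,0]],[0.4,[0,0,2],[0,0,0]],[0.4,[0,0,4],[0,0,0]],[0.4,[0,0,6],[0,0,0]],[0.4,[0,0,6],[0,0,0]]])

```text
clock: 21.85
tool_pos: [0.5133, -0.1909, 0.0403]
orientation: [-180.0, 0.3, 176.2]
force: [0.6, -0.0, -0.1]
opening: 0.0523
gripper_force: 0.0
```

Released. I'll retreat upwards, then over to the side to look.

step_arm(rows=[[0.3,[0,0,30],[0,0,0]],[0.3,[0,0,65],[0,0,0]],[0.3,[0,0,105],[0,0,0]],[0.3,[0,0,145],[0,0,0]],[0.3,[0,0,180],[0,0,0]]])

```text
clock: 22.27
tool_pos: [0.513, -0.191, 0.2228]
orientation: [-180.0, 0.3, 176.2]
force: [0.9, -1.1, 0.8]
opening: 0.0613
gripper_force: 0.0
```

step_arm(rows=[[0.3,[0,40,0],[0,0,0]],[0.3,[0,80,0],[0,0,0]],[0.3,[0,120,0],[0,0,0]],[0.3,[0,160,0],[0,0,0]],[0.3,[0,200,0],[0,0,0]]])

```text
clock: 22.68
tool_pos: [0.5125, 0.0107, 0.2202]
orientation: [180.0, 0.3, 176.1]
force: [1.0, 0.4, -0.8]
opening: 0.0614
gripper_force: 0.0
```

step_arm(rows=[[0.3,[0,40,0],[0,0,0]],[0.3,[0,80,0],[0,0,0]],[0.3,[0,100,0],[0,0,0]],[0.3,[0,100,0],[0,0,0]],[0.3,[0,100,0],[0,0,0]]])

```text
clock: 23.1
tool_pos: [0.5127, 0.1103, 0.2197]
orientation: [-180.0, 0.2, 176.3]
force: [0.2, 0.0, -0.6]
opening: 0.0616
gripper_force: 0.0
```

Run:
```python
from h import *
a=ctrl.snapshot('scene')[130:250,210:350]; b=ctrl.snapshot('top')[150:290,250:370]
a=cv2.resize(a,(467,400),interpolation=cv2.INTER_CUBIC); b=cv2.resize(b,(333,388),interpolation=cv2.INTER_CUBIC); b=np.vstack([b,np.zeros((12,333,3),np.uint8)])
cv2.imwrite('pics/f.png',cv2.cvtColor(np.hstack([a,b]),cv2.COLOR_RGB2BGR))
```

```text
(no output)
```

View pics/f.png

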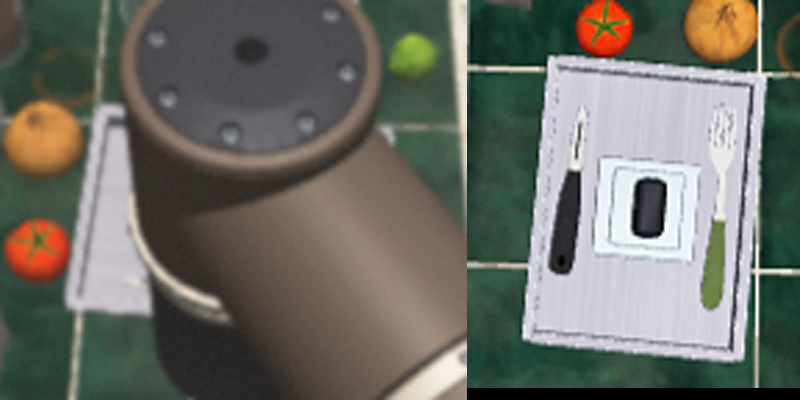

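The top view shows the carriage flat and upright at (648,208), clear of the peeler (565) on the left and the fork (715) on the right. I'll hand it in.

```bash
python3 -c "
from plant import ctrl
print(ctrl.close_job())"
```

```text
the job is handed in; nothing more can be done
None
```

I slid the carriage home past the catches, lifted it out and set it down in the tray between the fork and the peeler, where the last top view shows it lying flat; the job is handed in, but no verdict came back.

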